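# Load the inspection mandrel and tip it up for viewing

### The job

Take the small square plate with the square window that lies by itself and put it over the upright mandrel that stands in the two-socket stand, let it slide right down flat onto the collar and let go of it. Then draw the mandrel with its plate straight up out of the stand, tip it over to about 60 degrees from upright (to any side, foot still the lower end) and finish holding it still like that in the gripper, all of it at least 15 cm above the bench, with the plate still against the collar. Leave everything else on the bench where it is.

Things in the scene. Friction and masses are not known exactly. Their poses are not given: they have to be found in the camera images.
- stand: Grey painted steel block, fixed, 70 (x) x 190 (y) x 55 mm high. Origin: centre of its underside, z up. Two round sockets, 20 mm dia, 45 mm deep, open at the top at x=0, y=-50 and +50 mm: one holds the mandrel, the other a low blanking plug; which is which varies.
- mandrel: Loose aluminium mandrel, 0.17 kg, upright in a socket (shank 1 mm clear all round). z along it, up; origin: centre of its collar's underside, at the start on the stand's top (55 mm up). Collar 40 mm dia, z 0 to 14 mm; shaft 22 mm dia, z 14 to 74, last 6 mm tapering to 14 dia; shank 18 mm dia, z -40 to 0. Lifts out freely.
- mandrel_foot (a point): Centre of the lower end of the mandrel's shank (z=-40 mm on the mandrel).
- mandrel_top (a point): Centre of the upper end of the mandrel's shaft (z=74 mm on the mandrel).
- plate: The plate to load: loose plain steel, 60 x 60 x 8 mm, 0.15 kg, flat, a 26 x 26 mm square window through its middle (sides parallel to the outer ones) and four small dark slots. Origin: centre of the underside, mid-window; x, y along its sides, z up. Flat on the collar, its origin is 14 mm up the mandrel's z.
- solid_plate: Bystander: plain steel square 60 x 60 x 8 mm with the same slots but no window. Origin: centre of the underside.
- washer: Bystander: plain steel round disc, 60 mm diameter, 8 mm thick, with a 14 mm round hole, too small for the mandrel. Origin: centre of the underside. The plate, the solid plate and this disc lie on the bench to the robot's right in any order.
- plug: Bystander: low aluminium blanking plug in the stand's other socket; head 34 mm diameter, 10 mm high above the stand. Origin: centre of the underside of the head.
- roll_bundle: Bystander: four purple-wrapped rolls strapped together standing, 76 x 76 x 65 mm high. Origin: centre of the underside.
- screwdriver: Bystander: screwdriver lying at the robot's left, about 200 mm long along its x. Origin: under its middle.
- oil_bottle: Bystander: white bottle, 50 mm diameter, 130 mm high, standing. Origin: centre of the underside.
Things that resemble listed ones, but are neither listed nor needed, are in the scene too. What is shaped like the plate but red is not meant. Leave any blue look-alike of the mandrel alone.

How it is judged (in metres and radians):
On the way, in this order (a step that is already met when the one before it is completed fails the run):
1. the plate lies flat on the collar, released, while the mandrel stands in its socket (z of plate in the frame of mandrel between 0.009 and 0.02 m and x of plate in the frame of mandrel between -0.005 and 0.005 m and y of plate in the frame of mandrel between -0.005 and 0.005 m and angle between the z axis of plate and the z axis of mandrel, either way round below 0.2 rad and distance of mandrel from where it was at the start of the episode below 0.006 m and angle between mandrel's own z axis and vertical below 0.1 rad and contact force between the fingers and plate below 0.1 N), for 0.2 s.
2. the mandrel is drawn right out of the stand with the plate on it, held in the fingers (z of plate in the frame of mandrel between 0.009 and 0.02 m and x of plate in the frame of mandrel between -0.005 and 0.005 m and y of plate in the frame of mandrel between -0.005 and 0.005 m and angle between the z axis of plate and the z axis of mandrel, either way round below 0.2 rad and height (world z) of mandrel_foot above 0.06 m and contact force between the fingers and mandrel above 1 N), for 0.1 s.
At the end, for the whole second after the job is handed in: Mandrel held still in the fingers, 45 to 75 degrees from upright, foot the lower end; foot and plate middle over 140 mm above the bench, clear of the stand; plate on the shaft 9 to 20 mm up the mandrel (14 is home), centred within 5 mm, square within 0.2 rad (z of plate in the frame of mandrel between 0.009 and 0.02 m and x of plate in the frame of mandrel between -0.005 and 0.005 m and y of plate in the frame of mandrel between -0.005 and 0.005 m and angle between the z axis of plate and the z axis of mandrel, either way round below 0.2 rad and angle between mandrel's own z axis and vertical between 0.785 and 1.309 rad and height (world z) of each of mandrel_foot, plate above 0.14 m and contact force between the fingers and mandrel above 1 N and contact force between each of mandrel, plate and stand below 0.1 N and linear speed of mandrel below 0.03 m/s and angular speed of mandrel below 0.2 rad/s); the arm keeps its last pose, push and grip.
It fails at once if a bystander (the blanking plug, the plate without a window, the round disc, the bundle of rolls, the screwdriver, the oil bottle) is moved more than 25 mm (distance of any of plug, solid_plate, washer, roll_bundle, screwdriver, oil_bottle from where it was at the start of the episode above 0.025 m).
It also fails if it takes over 64 s, if anything falls off the work surface, if the arm or the gripper's body presses on something with over 40 N, if the wrist force passes 120 N, or if a joint passes its speed limit or range.

### The arm

A 6-joint arm with a two-finger parallel gripper is mounted at the origin on the work surface. World frame = base frame: x ahead of the robot, y to its left, z up, the work surface at z = 0. Lengths are in mm, angles in degrees, forces in N, time in s.
With the tool pointing down it reaches from about 300 to 850 mm from the base axis. Payload 4.2 kg.
Tool frame: the origin (TCP) lies midway between the tips of the shut fingers; the grasp point (between the pads) lies 19 mm behind it; z points along the fingers, y is the direction in which the jaws open and shut (so a half turn about z gives the same grasp; the last joint's range is limited). The gripper opens to 91 mm and grips with 3 to 60 N. Pads are 32 mm wide; open, the fingers measure 118 mm over their backs; the gripper's body (76 mm by 178 mm) begins 60 mm behind the grasp point.
Start: joints at [74.485, 18.312, 89.639, -0, 72.044, -1.146], TCP at [142.704, 557.027, 213.976] pointing down, gripper open.
Joint ranges: [-177.97, 177.97], [-48.28, 115.42], [12.27, 149.76], [-77.06, 257.06], [2.81, 150.46], [-146.56, 146.56]. Speed limits (degrees/s): [147.25, 147.25, 180, 180, 180, 180].

### API

Orientations are given as [roll, pitch, yaw] about the fixed x, y, z axes, in that order (R = Rz(yaw) Ry(pitch) Rx(roll)).
In Python, from workcell import env gives the robot as it stands.
- The arm moves only by the shell command python3 -m jog 'ROWS' [FORCE]. ROWS is JSON, a list of rows, each an object of numbers: "dx", "dy", "dz": the shift along the world's x, y, z in m; "wx", "wy", "wz": the turn, a rotation vector about the world's x, y, z in rad; "grip": the gripper's target within -1 to 1 (shut at 1, half-way at 0, fully open at -1). In form: [{"dx": .., "dy": .., "dz": .., "wx": .., "wy": .., "wz": .., "grip": ..}, ...]. A call has 1 to 10 rows; each row shifts and turns the commanded pose from where the row before left it; what a row does not reach is not made up. A row lasts 1/10 s, in which the tool goes at most 50 mm and 8.59 degrees, less where a joint would pass 70% of its speed; a pose out of reach is approached as far as the arm can. A call with a gripper value outside its range is refused whole. The fingers move at their own pace and stop on an object; FORCE is the grip in N (left out, the last holds). Time passes only in rows, so rows that do not move let the fingers close. It gives the time, the measured TCP pose, the force and the opening at its end, in the units of the state.
- env.state(): the state, without advancing time (a new reading comes with each control period).
- env.grab_frame(name): name is "scene" or "top" or "wrist"; returns the picture (384x512x3 uint8, red, green, blue); there is no depth.
- env.get_calibration(name): a dict with "fx", "fy", "cx", "cy" (pixels), "k1" (the pictures are not rectified: a ray, as slopes to the right and down, at radius r is drawn at 1 + k1 r^2 times it, then the intrinsics apply), "R" (3x3) and "t" (3): a world point X has camera coordinates R X + t. Camera axes: x right, y down, z forward; pixel columns grow to the right and rows downward; lengths in mm; the calibration is good to about 2 mm. A picture is of the moment at which its call begins: read the wrist's pose just before it. get_calibration takes no time and is no camera call; for the wrist camera it gives the pose at the moment of the call.
- env.job_done(): hands the job in, once; it reports no verdict.
The state is a dict: "time_s": time; "qpos": joint angles; "qvel": joint speeds; "effort": joint torques, N m; "ee_pos": TCP position; "ee_rot": TCP orientation; "force": force on the tool from outside, world axes, zero at the start; "torque": the same for the moment, N m; "gripper_width": finger opening in mm.
Only numpy, scipy, OpenCV 4.12 (cv2) and the standard library are available. Lean on these libraries where they do the work, as an engineer would, in place of code of your own. Each camera call takes 0.05 s, during which the arm holds its last target. There are 200 camera calls.

## Working session

There is one attempt and no reset: what is moved stays moved. The work goes in short steps, Python scripts to look and compute and a shell command to move; the robot and the scene stay as the last step left them, time stands still between calls to the robot, and variables do not carry over. Pictures are saved under pics/ and viewed, about 8 in all and at most 12, crops included, and the job is handed in when it is done.

```bash
ls; mkdir -p pics; cat > h.py <<'E'
from workcell import env
import numpy as np, cv2
def cal(n):
    c=env.get_calibration(n); return {k:np.array(v,float) for k,v in c.items()}
def ray(c,u,v):
    xd=np.array([(u-c['cx'])/c['fx'],(v-c['cy'])/c['fy']]); x=xd.copy()
    for _ in range(20): x=xd/(1+c['k1']*(x@x))
    d=c['R'].T@np.array([x[0],x[1],1.]); o=-c['R'].T@c['t']; return o,d
def onz(c,u,v,z):
    o,d=ray(c,u,v); return o+d*(z-o[2])/d[2]
def proj(c,X):
    p=c['R']@np.array(X,float)+c['t']; x=p[:2]/p[2]; x=x*(1+c['k1']*(x@x))
    return c['fx']*x[0]+c['cx'],c['fy']*x[1]+c['cy']
def save(im,f,s=1):
    cv2.imwrite('pics/'+f,cv2.resize(im[:,:,::-1],None,fx=s,fy=s,interpolation=cv2.INTER_CUBIC))
E
python3 - <<'E'
from h import *
s=env.state(); print(s['ee_pos'],s['ee_rot'],s['gripper_width'])
for n in('scene','top'):
    im=env.grab_frame(n); np.save(f'pics/{n}0.npy',im); save(im,n+'0.png',1.5)
    c=cal(n); print(n,-c['R'].T@c['t'],c['fx'],c['R'].round(2).tolist())
E
```

```text
pics
[142.56255526 556.52421491 213.13347374] [-1.79900301e+02 -4.27808921e-03  1.65629689e+02] 90.95224136207428
scene [1539.08728245 -108.92013102  793.74088006] 443.756811070436 [[0.19, 0.98, 0.01], [0.54, -0.1, -0.84], [-0.82, 0.16, -0.55]]
top [ 372.57135718   79.59363582 1007.03260489] 393.1947700381404 [[0.16, -0.99, 0.01], [-0.97, -0.16, -0.2], [0.2, 0.03, -0.98]]
```

View pics/top0.png

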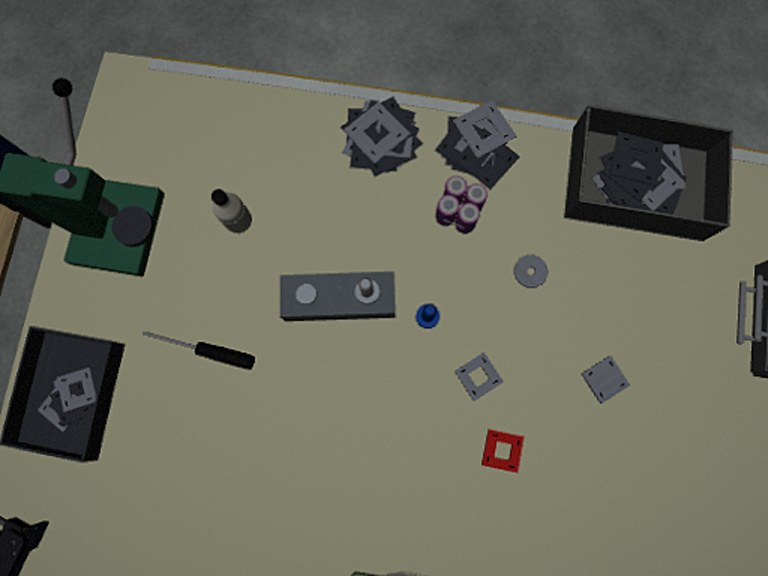

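View pics/scene0.png

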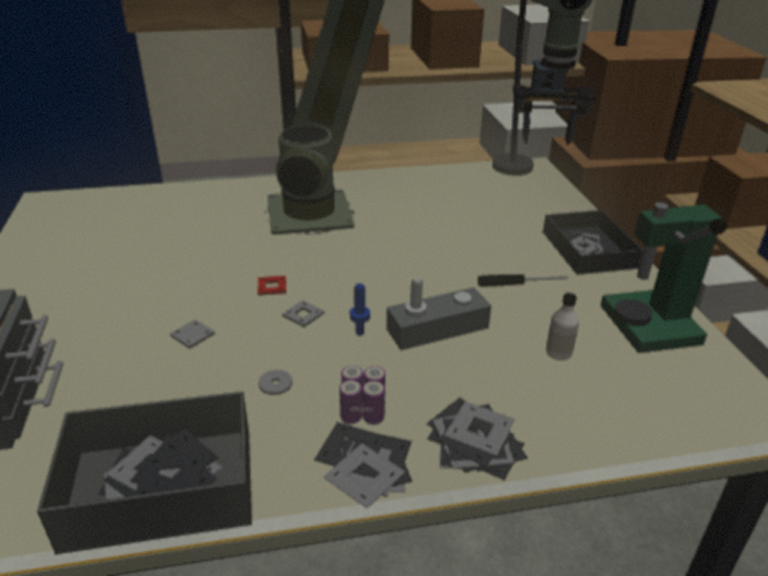

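Top view (768-px picture), possible square plates:
- (479,376): grey with a square window, lying by itself. This fits the plate.
- (605,379): grey without a window, so the solid plate.
- (503,450): red, not meant.
- Windowed plates at (378,132) and (484,128): lie on piles, not alone.

The grey mandrel stands in the right socket at (366,288). The blue look-alike is at (428,315).

```bash
python3 - <<'E'
from h import *
im=np.load('pics/top0.npy'); c=cal('top'); bgr=im[:,:,::-1]
hsv=cv2.cvtColor(im,cv2.COLOR_RGB2HSV); 
m=((hsv[...,1]<60)*255).astype(np.uint8)
cs,_=cv2.findContours(m,cv2.RETR_EXTERNAL,cv2.CHAIN_APPROX_NONE)
for name,p,z in(('plate',(319,251),8),('solid',(403,253),8),('washer',(353,180),8),('stand',(225,197),55)):
    for k in cs:
        if cv2.pointPolygonTest(k,p,False)>=0 and cv2.contourArea(k)<20000:
            w=np.array([onz(c,*q[0],z)[:2] for q in k],np.float32); r=cv2.minAreaRect(w); print(name,r)
print('mandrel top/collar',onz(c,366/1.5,283/1.5,129),onz(c,369/1.5,292/1.5,69),'blue',onz(c,428/1.5,309/1.5,100))
print('plug',onz(c,306/1.5,294/1.5,65))
cr=np.vstack([im[225:280,270:430],im[165:220,180:340]]); save(cr,'crop1.png',4)
E
```

```text
mandrel top/collar [546.95791727 148.94914184 129.        ] [544.98661421 146.35684183  69.        ] blue [527.54043551  48.88980949 100.        ]
plug [525.8813755  247.27641013  65.        ]
```

View pics/crop1.png

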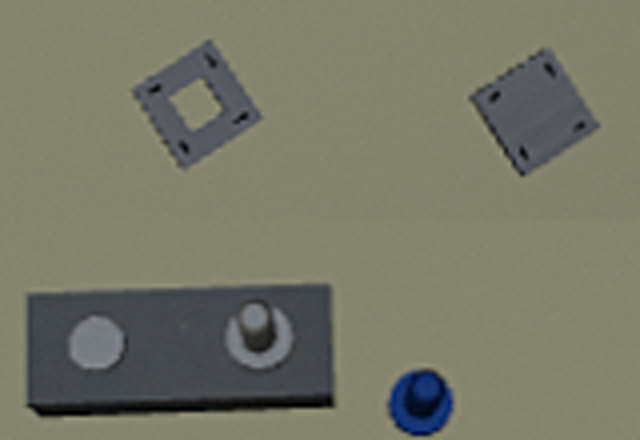

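The crop confirms it: the windowed plate is centred near crop (197,104), with corners at (210,40), (262,117), (185,168) and (133,92). The solid plate is to its right at (535,112). The grey mandrel is in the right socket, its shaft top at (257,318).

```bash
python3 - <<'E'
from h import *
im=np.load('pics/top0.npy').astype(int); c=cal('top')
d=im[...,1]-im[...,2]; print(d[260,300],d[240,319],d[251,403])
m=((d<12)*255).astype(np.uint8)
cs,_=cv2.findContours(m,cv2.RETR_EXTERNAL,cv2.CHAIN_APPROX_NONE)
for name,p,z in(('plate',(312,248),8),('solid',(403,253),8),('washer',(346,180),8),('stand',(225,197),55)):
    for k in cs:
        if cv2.pointPolygonTest(k,p,False)>=0 and cv2.contourArea(k)<20000:
            w=np.array([onz(c,*q[0],z)[:2] for q in k],np.float32); r=cv2.minAreaRect(w); print(name,r)
P=[onz(c,270+a/4,225+b/4,8) for a,b in((210,40),(262,117),(185,168),(133,92))]
P=np.array(P)[:,:2]; print(P.mean(0)); e=np.diff(np.vstack([P,P[:1]]),axis=0); print(np.degrees(np.arctan2(e[:,1],e[:,0])),np.linalg.norm(e,axis=1))
print(env.state()['qpos'])
# wrist camera offset in tool frame
from scipy.spatial.transform import Rotation as Ro
w=cal('wrist'); s=env.state(); R=Ro.from_euler('xyz',s['ee_rot'],degrees=True).as_matrix()
print('cam in tool',R.T@(-w['R'].T@w['t']-s['ee_pos']), 'axis',R.T@w['R'].T[:,2]); print(R.round(3))
E
```

```text
21 -8 -6
plate ((444.0899353027344, -54.92598342895508), (60.09599685668945, 60.761207580566406), 41.89881134033203)
solid ((472.8509826660156, -269.8060302734375), (61.427093505859375, 63.06812286376953), 40.82053756713867)
washer ((639.2437133789062, -121.8616943359375), (56.499786376953125, 58.43985366821289), 9.29488468170166)
stand ((533.1734619140625, 199.00302124023438), (78.19711303710938, 189.26588439941406), 11.240327835083008)
[443.27052922 -56.52095563]
[-137.71201559  131.72348079   43.09029051  -47.37929414] [58.07460507 58.70213577 57.15633511 59.50061724]
[ 7.44850089e+01  1.83462694e+01  8.96985436e+01  5.93580125e-04
  7.20452847e+01 -1.14884285e+00]
cam in tool [  83.83380334    0.68022722 -169.89148785] axis [-2.95891773e-01 -4.83809477e-05  9.55221470e-01]
[[-0.969  0.248 -0.   ]
 [ 0.248  0.969 -0.002]
 [ 0.    -0.002 -1.   ]]
```

```bash
python3 -m jog '[{"dx":0.015,"dy":-0.03,"wz":-0.029,"grip":-1},{"dx":0.015,"dy":-0.03,"wz":-0.029},{"dx":0.015,"dy":-0.03,"wz":-0.029},{"dx":0.015,"dy":-0.03,"wz":-0.029},{"dx":0.015,"dy":-0.03,"wz":-0.029},{"dx":0.015,"dy":-0.03,"wz":-0.029},{"dx":0.015,"dy":-0.03,"wz":-0.029},{"dx":0.015,"dy":-0.03,"wz":-0.029},{"dx":0.015,"dy":-0.03,"wz":-0.029},{"dx":0.015,"dy":-0.03,"wz":-0.029}]' && python3 -m jog '[{"dx":0.015,"dy":-0.031,"wz":-0.029},{"dx":0.015,"dy":-0.031,"wz":-0.029},{"dx":0.015,"dy":-0.031,"wz":-0.029},{"dx":0.015,"dy":-0.031,"wz":-0.029},{"dx":0.015,"dy":-0.031,"wz":-0.029},{"dx":0.015,"dy":-0.031,"wz":-0.029},{"dx":0.015,"dy":-0.031,"wz":-0.029},{"dx":0.015,"dy":-0.031,"wz":-0.029},{"dx":0.015,"dy":-0.031,"wz":-0.029},{"dx":0.015,"dy":-0.031,"wz":-0.029}]'
python3 - <<'E'
from h import *
s=env.state(); c=cal('wrist'); im=env.grab_frame('wrist'); np.save('pics/w1.npy',im); save(im,'w1.png',1.25)
print(s['time_s'],s['ee_pos'],s['ee_rot'],s['qpos'])
a=im.astype(int); d=a[...,1]-a[...,2]; print(d[::96,::128])
m=((d<8)*255).astype(np.uint8)
cs,_=cv2.findContours(m,cv2.RETR_EXTERNAL,cv2.CHAIN_APPROX_NONE)
for k in cs:
    if cv2.contourArea(k)>800:
        w=np.array([onz(c,*q[0],8)[:2] for q in k],np.float32); print(k.mean(0),cv2.minAreaRect(w))
E
```

```text
0.1 [142.57050568 556.57534818 213.22740876] [-1.79909932e+02 -2.37070656e-03  1.65633666e+02] [ 7.44850089e+01  1.83462694e+01  8.96985436e+01  5.93580125e-04
  7.20452847e+01 -1.14884285e+00]
[[23 21 25  2]
 [23 24 22 21]
 [24 20 23 21]
 [-5  1  1  0]]
[[494.05240175  88.44978166]] ((123.26334381103516, 887.2111206054688), (54.3056640625, 111.09416198730469), 87.97039031982422)
[[324.4348012 234.141941 ]] ((254.17123413085938, 536.3745727539062), (1013.5947875976562, 639.5177001953125), 75.59890747070312)invalid input
```

View pics/w1.png

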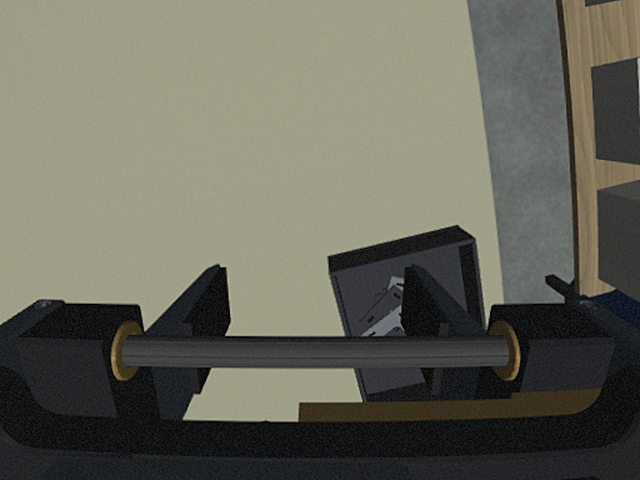

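The move was refused, so the wrist picture shows only the start pose: fingers at the bottom and no target. I'll write every key in each row.

```bash
python3 -m jog '[{"dx":0.015,"dy":-0.03,"dz":0,"wx":0,"wy":0,"wz":-0.029,"grip":-1},{"dx":0.015,"dy":-0.03,"dz":0,"wx":0,"wy":0,"wz":-0.029,"grip":-1},{"dx":0.015,"dy":-0.03,"dz":0,"wx":0,"wy":0,"wz":-0.029,"grip":-1},{"dx":0.015,"dy":-0.03,"dz":0,"wx":0,"wy":0,"wz":-0.029,"grip":-1},{"dx":0.015,"dy":-0.03,"dz":0,"wx":0,"wy":0,"wz":-0.029,"grip":-1},{"dx":0.015,"dy":-0.03,"dz":0,"wx":0,"wy":0,"wz":-0.029,"grip":-1},{"dx":0.015,"dy":-0.03,"dz":0,"wx":0,"wy":0,"wz":-0.029,"grip":-1},{"dx":0.015,"dy":-0.03,"dz":0,"wx":0,"wy":0,"wz":-0.029,"grip":-1},{"dx":0.015,"dy":-0.03,"dz":0,"wx":0,"wy":0,"wz":-0.029,"grip":-1},{"dx":0.015,"dy":-0.03,"dz":0,"wx":0,"wy":0,"wz":-0.029,"grip":-1}]' 20 
```

```text
time_s: 1.15
ee_pos: [293.0, 255.7, 213.9]
ee_rot: [180.0, 0.0, 149.0]
force: [1.3, 0.9, 0.4]
gripper_width: 91.0
```

```bash
python3 -m jog '[{"dx":0.015,"dy":-0.031,"dz":0,"wx":0,"wy":0,"wz":-0.029,"grip":-1},{"dx":0.015,"dy":-0.031,"dz":0,"wx":0,"wy":0,"wz":-0.029,"grip":-1},{"dx":0.015,"dy":-0.031,"dz":0,"wx":0,"wy":0,"wz":-0.029,"grip":-1},{"dx":0.015,"dy":-0.031,"dz":0,"wx":0,"wy":0,"wz":-0.029,"grip":-1},{"dx":0.015,"dy":-0.031,"dz":0,"wx":0,"wy":0,"wz":-0.029,"grip":-1},{"dx":0.015,"dy":-0.031,"dz":0,"wx":0,"wy":0,"wz":-0.029,"grip":-1},{"dx":0.015,"dy":-0.031,"dz":0,"wx":0,"wy":0,"wz":-0.029,"grip":-1},{"dx":0.015,"dy":-0.031,"dz":0,"wx":0,"wy":0,"wz":-0.029,"grip":-1},{"dx":0.015,"dy":-0.031,"dz":0,"wx":0,"wy":0,"wz":-0.029,"grip":-1},{"dx":0.015,"dy":-0.031,"dz":0,"wx":0,"wy":0,"wz":-0.029,"grip":-1}]'
python3 - <<'E'
from h import *
s=env.state(); c=cal('wrist'); im=env.grab_frame('wrist'); np.save('pics/w2.npy',im); save(im,'w2.png',1.25)
print(s['time_s'],s['ee_pos'],s['ee_rot'],proj(c,[444,-55,8]))
E
```

```text
time_s: 2.15
ee_pos: [442.9, -54.4, 213.8]
ee_rot: [180.0, -0.0, 132.3]
force: [0.4, -0.1, -0.1]
gripper_width: 91.4
2.15 [442.93002776 -54.39404074 213.83472928] [ 1.79996930e+02 -1.47424739e-02  1.32307667e+02] (np.float64(251.70843584787642), np.float64(167.9859111730298))
```

View pics/w2.png

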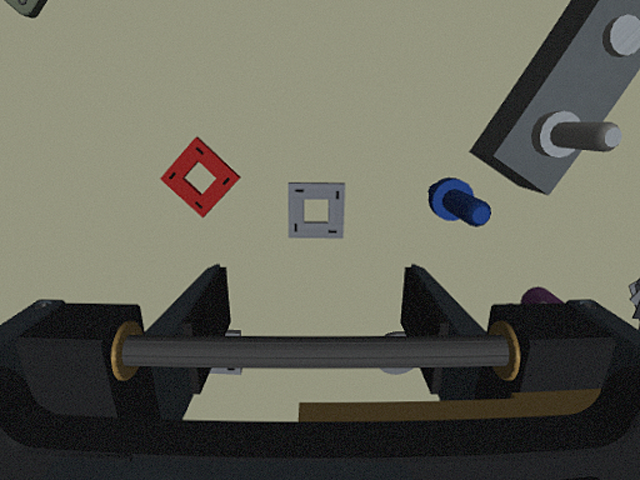

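The wrist view shows the plate squared with the jaws at (316,210), the red plate at (200,177), the blue mandrel at (452,198) and the mandrel's collar at (558,133). I'll measure the plate and mandrel from this view.

```bash
python3 - <<'E'
from h import *
im=np.load('pics/w2.npy').astype(int); c=cal('wrist')
m=((im[...,1]-im[...,2]<8)*255).astype(np.uint8)
cs,h=cv2.findContours(m,cv2.RETR_CCOMP,cv2.CHAIN_APPROX_NONE)
for k,hh in zip(cs,h[0]):
    (x,y)=k.mean(0)[0]
    if abs(x-253)<12 and abs(y-168)<12 and cv2.contourArea(k)>150:
        w=np.array([onz(c,*q[0],8)[:2] for q in k],np.float32); print(cv2.contourArea(k),(x,y),cv2.minAreaRect(w),hh[3])
# collar/shaft of mandrel: bright pixels in right area
g=im.max(2); 
cr=im[70:150,400:512]; save(cr.astype(np.uint8),'crop2.png',6)
E
```

```text
1888.0 (np.float64(252.5872093023256), np.float64(167.6627906976744)) ((448.7962951660156, -59.45917510986328), (59.22734451293945, 60.21076202392578), 42.18407440185547) -1
390.0 (np.float64(252.5), np.float64(168.1891891891892)) ((448.68505859375, -59.757240295410156), (28.24951934814453, 26.00020980834961), 42.18585968017578) 1032
```

View pics/crop2.png

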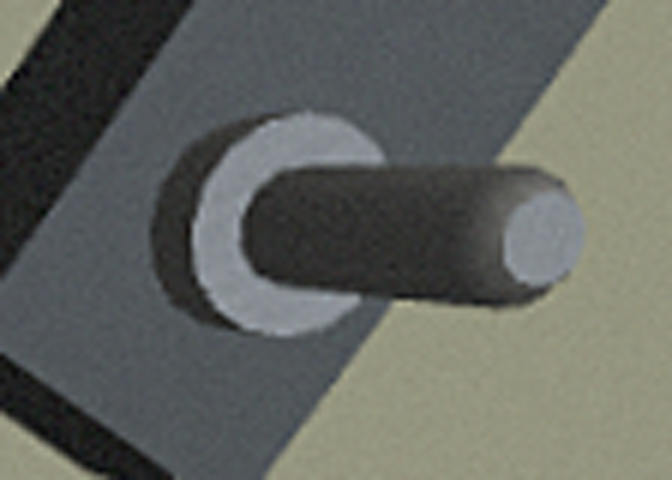

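```bash
python3 - <<'E'
from h import *
from scipy.spatial.transform import Rotation as Ro
s=env.state(); c=cal('wrist'); c2=cal('wrist')
print(s['ee_pos'],s['ee_rot'],c['k1']); print(-c['R'].T@c['t'],-c2['R'].T@c2['t'])
p=proj(c,[444,-55,8]); print(p,onz(c,*p,8))
P=onz(c,400+295/6,70+222/6,69); T=onz(c,400+543/6,70+239/6,129); print('collar',P,'top',T)
t=cal('top'); print('top plate px reproj',proj(t,[448.7,-59.5,8]),proj(t,[444,-55,8]))
E
```

```text
[445.70541484 -58.33293649 213.8815822 ] [-179.95694778    0.27758821  132.17480878] -0.06851009591369844
[389.25667773   5.35994663 383.37003179] [389.25667773   5.35994663 383.37003179]
(np.float64(252.2950606512665), np.float64(163.69083198596093)) [444. -55.   8.]
collar [550.90198268 146.24094335  69.        ] top [550.93546555 145.84560992 129.        ]
top plate px reproj (np.float64(320.84619695762734), np.float64(249.06226786089897)) (np.float64(318.8364095142272), np.float64(250.6291194121341))
```

```bash
python3 -m jog '[{"dx":0.001,"dy":-0.001,"dz":-0.03,"wx":0,"wy":0,"wz":0,"grip":-1},{"dx":0,"dy":0,"dz":-0.04,"wx":0,"wy":0,"wz":0,"grip":-1},{"dx":0,"dy":0,"dz":-0.04,"wx":0,"wy":0,"wz":0,"grip":-1},{"dx":0,"dy":0,"dz":-0.035,"wx":0,"wy":0,"wz":0,"grip":-1},{"dx":0,"dy":0,"dz":-0.03,"wx":0,"wy":0,"wz":0,"grip":-1},{"dx":0,"dy":0,"dz":-0.015,"wx":0,"wy":0,"wz":0,"grip":-1},{"dx":0,"dy":0,"dz":0,"wx":0,"wy":0,"wz":0,"grip":-1},{"dx":0,"dy":0,"dz":0,"wx":0,"wy":0,"wz":0,"grip":-1}]'
```

```text
time_s: 3.0
ee_pos: [443.9, -53.9, 24.2]
ee_rot: [180.0, -0.0, 132.4]
force: [1.6, 0.5, 1.0]
gripper_width: 91.2
```

Next I go down another 21 mm and close, with shifts of about +0.5 mm in x and -0.5 mm in y.

```bash
python3 -m jog '[{"dx":0.0005,"dy":-0.0005,"dz":-0.012,"wx":0,"wy":0,"wz":0,"grip":-1},{"dx":0,"dy":0,"dz":-0.008,"wx":0,"wy":0,"wz":0,"grip":-1},{"dx":0,"dy":0,"dz":0,"wx":0,"wy":0,"wz":0,"grip":0},{"dx":0,"dy":0,"dz":0,"wx":0,"wy":0,"wz":0,"grip":1},{"dx":0,"dy":0,"dz":0,"wx":0,"wy":0,"wz":0,"grip":1},{"dx":0,"dy":0,"dz":0,"wx":0,"wy":0,"wz":0,"grip":1},{"dx":0,"dy":0,"dz":0,"wx":0,"wy":0,"wz":0,"grip":1},{"dx":0,"dy":0,"dz":0,"wx":0,"wy":0,"wz":0,"grip":1}]' 30
```

```text
time_s: 3.8
ee_pos: [444.5, -54.5, 4.4]
ee_rot: [180.0, 0.0, 132.4]
force: [-1.0, -0.0, 4.2]
gripper_width: 59.3
```

```bash
python3 -m jog '[{"dx":0,"dy":0,"dz":0.02,"wx":0,"wy":0,"wz":0,"grip":1},{"dx":0,"dy":0,"dz":0.035,"wx":0,"wy":0,"wz":0,"grip":1},{"dx":0,"dy":0,"dz":0.035,"wx":0,"wy":0,"wz":0,"grip":1},{"dx":0,"dy":0,"dz":0.035,"wx":0,"wy":0,"wz":0,"grip":1},{"dx":0,"dy":0,"dz":0.035,"wx":0,"wy":0,"wz":0,"grip":1},{"dx":0,"dy":0,"dz":0.02,"wx":0,"wy":0,"wz":0,"grip":1}]' && python3 -m jog '[{"dx":0.005,"dy":0.01,"dz":0,"wx":0,"wy":0,"wz":-0.054,"grip":1},{"dx":0.011,"dy":0.022,"dz":0,"wx":0,"wy":0,"wz":-0.06,"grip":1},{"dx":0.012,"dy":0.024,"dz":0,"wx":0,"wy":0,"wz":-0.06,"grip":1},{"dx":0.0125,"dy":0.025,"dz":0,"wx":0,"wy":0,"wz":-0.06,"grip":1},{"dx":0.0125,"dy":0.025,"dz":0,"wx":0,"wy":0,"wz":-0.06,"grip":1},{"dx":0.0125,"dy":0.025,"dz":0,"wx":0,"wy":0,"wz":-0.06,"grip":1},{"dx":0.0125,"dy":0.025,"dz":0,"wx":0,"wy":0,"wz":-0.06,"grip":1},{"dx":0.0125,"dy":0.025,"dz":0,"wx":0,"wy":0,"wz":-0.06,"grip":1},{"dx":0.011,"dy":0.0225,"dz":0,"wx":0,"wy":0,"wz":-0.06,"grip":1},{"dx":0,"dy":0,"dz":0,"wx":0,"wy":0,"wz":0,"grip":1}]' && python3 -m jog '[{"dx":0,"dy":0,"dz":0,"wx":0,"wy":0,"wz":0,"grip":1},{"dx":0,"dy":0,"dz":0,"wx":0,"wy":0,"wz":0,"grip":1}]'
python3 - <<'E'
from h import *
s=env.state(); c=cal('wrist'); im=env.grab_frame('wrist'); np.save('pics/w3.npy',im)
ct=cal('top'); it=env.grab_frame('top'); np.save('pics/t3.npy',it)
np.save('pics/w3c.npy',c,allow_pickle=True)
print(s['time_s'],s['ee_pos'],s['ee_rot'],s['gripper_width'])
print('axis w',proj(c,[546,149,129]),proj(c,[546,149,69]),'plate w',proj(c,[*s['ee_pos'][:2],s['ee_pos'][2]+4]))
u,v=proj(ct,[546,149,129]); u,v=int(u),int(v)
save(np.hstack([im[:, 60:460], cv2.resize(it[v-48:v+48,u-50:u+50],(400,384))]),'w3.png',1)
E
```

```text
time_s: 4.4
ee_pos: [444.9, -54.6, 186.4]
ee_rot: [179.9, 0.2, 132.4]
force: [0.7, -0.1, -1.6]
gripper_width: 59.7
time_s: 5.4
ee_pos: [546.5, 151.5, 183.0]
ee_rot: [-180.0, -0.1, 101.9]
force: [-1.6, -0.3, -0.8]
gripper_width: 59.6
time_s: 5.6
ee_pos: [544.9, 148.3, 183.5]
ee_rot: [-179.9, 0.0, 101.8]
force: [0.8, 0.2, -0.9]
gripper_width: 59.5
5.6 [544.92369911 148.27386278 183.50591448] [-1.79909831e+02  2.30520123e-02  1.01805996e+02] 59.45252002380046
axis w (np.float64(252.75357945586958), np.float64(206.93147275231684)) (np.float64(252.70988129854499), np.float64(186.40220385303638)) plate w (np.float64(250.93690654660526), np.float64(239.9070792904393))
```

View pics/w3.png

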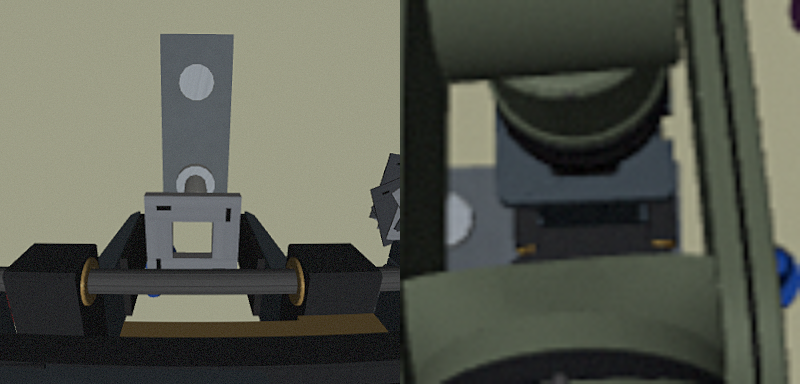

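```bash
python3 - <<'E'
from h import *
from scipy.spatial.transform import Rotation as Ro
s=env.state(); c=cal('wrist')
T=lambda p,r:(np.array(p),Ro.from_euler('xyz',r,degrees=True).as_matrix())
p,R=T(s['ee_pos'],s['ee_rot']); o=R.T@(-c['R'].T@c['t']-p); Rc=c['R']@R
def at(p,r):
    p,R=T(p,r); d=dict(c); d['R']=Rc@R.T; d['t']=-d['R']@(p+R@o); return d
c2=at([442.93,-54.394,213.835],[179.99693,-.01474,132.30767])
print('chk',proj(c2,[444,-55,8]))
print('plate2',onz(c2,252.55,167.9,8))
print('collar2',onz(c2,400+295/6,70+222/6,69),'top2',onz(c2,400+543/6,70+239/6,129))
c3=np.load('pics/w3c.npy',allow_pickle=True).item()
im=np.load('pics/w3.npy').astype(int)
m=((im[...,1]-im[...,2]<8)*255).astype(np.uint8)
cs,h=cv2.findContours(m,cv2.RETR_CCOMP,cv2.CHAIN_APPROX_NONE)
for k in cs:
    x,y,w,hh=cv2.boundingRect(k)
    if 30<w<60 and 20<hh<60 and 220<x+w/2<290 and cv2.contourArea(k)>600: print('win',x,y,w,hh,cv2.minAreaRect(np.array([onz(c3,*q[0],187.3)[:2] for q in k],np.float32)))
b=im[150:196,225:285].max(2); save(np.repeat(im[150:270,200:310].astype(np.uint8),1,0),'crop3.png',5)
E
```

```text
chk (np.float64(251.82953514021264), np.float64(168.2654600966113))
plate2 [444.37480549 -53.98416365   8.        ]
collar2 [547.15680069 151.49757836  69.        ] top2 [547.42540367 150.90522414 129.        ]
win 232 221 42 33 ((545.4140625, 150.1324920654297), (26.10386848449707, 22.576276779174805), 11.845479011535645)
```

View pics/crop3.png

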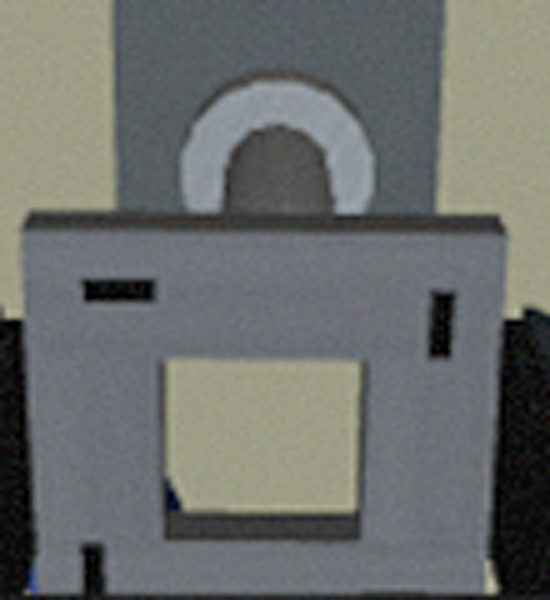

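```bash
python3 - <<'E'
from h import *
c=np.load('pics/w3c.npy',allow_pickle=True).item(); s=env.state(); print(s['ee_pos'],s['ee_rot'])
f=lambda a,b,z:onz(c,200+a/5,150+b/5,z)[:2]
W=np.array([f(a,b,187.3) for a,b in((162,358),(362,358),(360,540),(166,540))]); print(W, 'win',W.mean(0),np.linalg.norm(np.diff(W,axis=0),axis=1))
P=[f(a,b,69) for a,b in((180,165),(375,165),(278,81),(213,105),(345,108),(184,200),(372,200))]
P=np.array(P); A=np.c_[2*P,np.ones(len(P))]; q=np.linalg.lstsq(A,(P**2).sum(1),rcond=None)[0]; print('collar',q[:2],np.sqrt(q[2]+q[0]**2+q[1]**2))
E
```

```text
[545.21214213 148.14969092 183.88678556] [-1.79968504e+02  1.39661944e-02  1.01762929e+02]
[[531.01534626 158.2232644 ]
 [555.49415825 163.35755337]
 [561.09920136 138.10931178]
 [536.27014121 132.89600973]] win [545.96971177 148.14653482] [25.01146057 25.86291189 25.37046995]
collar [548.61379449 150.64747906] 20.08637008141284
```

```bash
python3 -m jog '[{"dx":0.0023,"dy":0.0025,"dz":-0.02,"wx":0,"wy":0,"wz":0,"grip":1},{"dx":0,"dy":0,"dz":-0.02,"wx":0,"wy":0,"wz":0,"grip":1},{"dx":0,"dy":0,"dz":-0.005,"wx":0,"wy":0,"wz":0,"grip":1},{"dx":0,"dy":0,"dz":0,"wx":0,"wy":0,"wz":0,"grip":1},{"dx":0,"dy":0,"dz":0,"wx":0,"wy":0,"wz":0,"grip":1},{"dx":0,"dy":0,"dz":-0.004,"wx":0,"wy":0,"wz":0,"grip":1},{"dx":0,"dy":0,"dz":-0.004,"wx":0,"wy":0,"wz":0,"grip":1},{"dx":0,"dy":0,"dz":-0.004,"wx":0,"wy":0,"wz":0,"grip":1},{"dx":0,"dy":0,"dz":0,"wx":0,"wy":0,"wz":0,"grip":1},{"dx":0,"dy":0,"dz":0,"wx":0,"wy":0,"wz":0,"grip":1}]'
```

```text
time_s: 6.7
ee_pos: [547.9, 151.5, 126.8]
ee_rot: [-180.0, 0.0, 101.8]
force: [0.5, -0.3, -2.2]
gripper_width: 59.6
```

```bash
python3 -m jog '[{"dx":0,"dy":0,"dz":-0.006,"wx":0,"wy":0,"wz":0,"grip":1},{"dx":0,"dy":0,"dz":-0.006,"wx":0,"wy":0,"wz":0,"grip":1},{"dx":0,"dy":0,"dz":0,"wx":0,"wy":0,"wz":0,"grip":1},{"dx":0,"dy":0,"dz":0,"wx":0,"wy":0,"wz":0,"grip":1}]'
python3 - <<'E'
from h import *
c=cal('wrist'); im=env.grab_frame('wrist'); print(env.state()['force'],env.state()['ee_pos'])
save(im[170:290,190:330],'w4.png',5)
E
```

```text
time_s: 7.1
ee_pos: [547.8, 151.5, 114.6]
ee_rot: [-180.0, 0.0, 101.8]
force: [0.8, -0.0, -2.4]
gripper_width: 59.9
[ 0.0928266  -0.41163539 -2.05898171] [548.01462894 151.53792071 114.88213998]
```

View pics/w4.png

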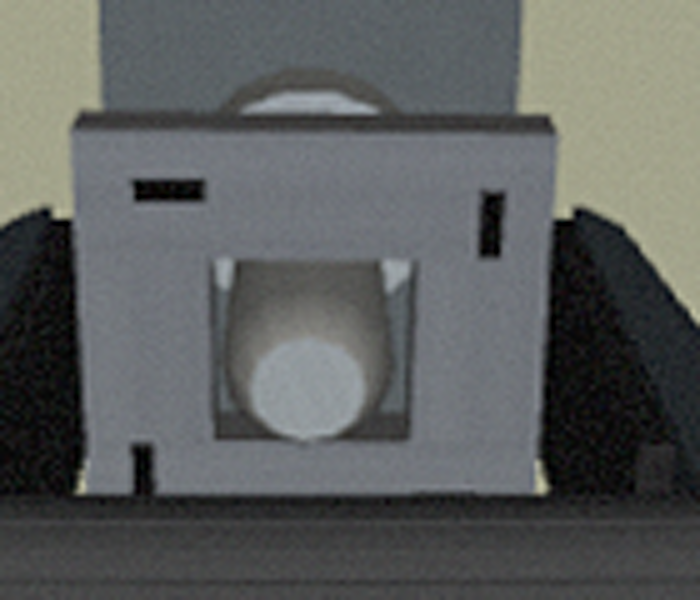

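The shaft end (308,390) is through the window (213–415 across) and nearly centred, with no contact force. I'll keep lowering.

```bash
python3 -m jog '[{"dx":0,"dy":0,"dz":-0.01,"wx":0,"wy":0,"wz":0,"grip":1},{"dx":0,"dy":0,"dz":-0.01,"wx":0,"wy":0,"wz":0,"grip":1},{"dx":0,"dy":0,"dz":-0.01,"wx":0,"wy":0,"wz":0,"grip":1},{"dx":0,"dy":0,"dz":-0.006,"wx":0,"wy":0,"wz":0,"grip":1},{"dx":0,"dy":0,"dz":-0.003,"wx":0,"wy":0,"wz":0,"grip":1},{"dx":0,"dy":0,"dz":0,"wx":0,"wy":0,"wz":0,"grip":1},{"dx":0,"dy":0,"dz":0,"wx":0,"wy":0,"wz":0,"grip":1}]'
```

```text
time_s: 7.85
ee_pos: [548.3, 151.6, 76.1]
ee_rot: [180.0, -0.0, 101.8]
force: [0.7, -1.0, -2.0]
gripper_width: 59.5
```

```bash
python3 -m jog '[{"dx":0,"dy":0,"dz":-0.002,"wx":0,"wy":0,"wz":0,"grip":1},{"dx":0,"dy":0,"dz":-0.0005,"wx":0,"wy":0,"wz":0,"grip":1},{"dx":0,"dy":0,"dz":0,"wx":0,"wy":0,"wz":0,"grip":1}]' && python3 -m jog '[{"dx":0,"dy":0,"dz":0,"wx":0,"wy":0,"wz":0,"grip":-0.5},{"dx":0,"dy":0,"dz":0,"wx":0,"wy":0,"wz":0,"grip":-0.9},{"dx":0,"dy":0,"dz":0,"wx":0,"wy":0,"wz":0,"grip":-0.9},{"dx":0,"dy":0,"dz":0,"wx":0,"wy":0,"wz":0,"grip":-0.9},{"dx":0,"dy":0,"dz":0,"wx":0,"wy":0,"wz":0,"grip":-0.9}]'
python3 - <<'E'
from h import *
c=cal('wrist'); im=env.grab_frame('wrist'); print(env.state()['force'],env.state()['ee_pos'])
save(im[160:300,170:350],'w5.png',4)
E
```

```text
time_s: 8.15
ee_pos: [548.0, 151.5, 73.6]
ee_rot: [180.0, 0.0, 101.8]
force: [1.0, 0.9, -2.0]
gripper_width: 59.1
time_s: 8.65
ee_pos: [548.1, 151.6, 73.6]
ee_rot: [180.0, -0.0, 101.8]
force: [-0.2, 0.5, -0.8]
gripper_width: 86.5
[ 0.98140272 -0.37315423  0.76425967] [548.06634266 151.52420146  73.56340619]
```

View pics/w5.png

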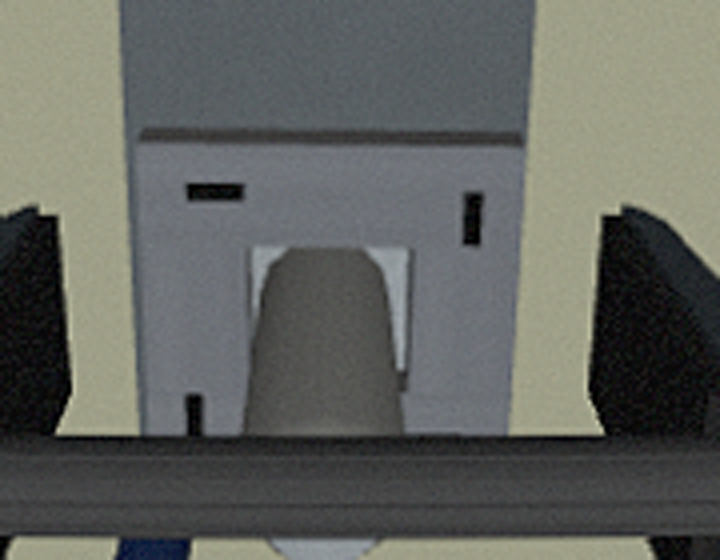

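The picture shows the plate released and flat on the collar, the shaft (265–390) through its window (250–410) and both jaws clear. Next I raise the fingers just above the plate and grip the shaft.

```bash
python3 -m jog '[{"dx":0,"dy":0,"dz":0.003,"wx":0,"wy":0,"wz":0,"grip":-0.9},{"dx":0,"dy":0,"dz":0.004,"wx":0,"wy":0,"wz":0,"grip":-0.9},{"dx":0,"dy":0,"dz":0,"wx":0,"wy":0,"wz":0,"grip":-0.9},{"dx":0,"dy":0,"dz":0,"wx":0,"wy":0,"wz":0,"grip":-0.9}]' && python3 -m jog '[{"dx":0,"dy":0,"dz":0,"wx":0,"wy":0,"wz":0,"grip":0.3},{"dx":0,"dy":0,"dz":0,"wx":0,"wy":0,"wz":0,"grip":0.5},{"dx":0,"dy":0,"dz":0,"wx":0,"wy":0,"wz":0,"grip":0.5},{"dx":0,"dy":0,"dz":0,"wx":0,"wy":0,"wz":0,"grip":1},{"dx":0,"dy":0,"dz":0,"wx":0,"wy":0,"wz":0,"grip":1},{"dx":0,"dy":0,"dz":0,"wx":0,"wy":0,"wz":0,"grip":1},{"dx":0,"dy":0,"dz":0,"wx":0,"wy":0,"wz":0,"grip":1},{"dx":0,"dy":0,"dz":0,"wx":0,"wy":0,"wz":0,"grip":1}]' 55
```

```text
time_s: 9.1
ee_pos: [548.1, 151.6, 80.8]
ee_rot: [180.0, -0.0, 101.8]
force: [-0.0, 0.2, 0.0]
gripper_width: 87.0
time_s: 9.9
ee_pos: [548.0, 151.5, 80.5]
ee_rot: [180.0, 0.0, 101.8]
force: [-0.0, -0.1, 0.5]
gripper_width: 25.4
```

```bash
python3 -m jog '[{"dx":0,"dy":0,"dz":0,"wx":0,"wy":0,"wz":0,"grip":1},{"dx":0,"dy":0,"dz":0,"wx":0,"wy":0,"wz":0,"grip":1},{"dx":0,"dy":0,"dz":0,"wx":0,"wy":0,"wz":0,"grip":1}]' && python3 -m jog '[{"dx":0,"dy":0,"dz":0.005,"wx":0,"wy":0,"wz":0,"grip":1},{"dx":0,"dy":0,"dz":0.01,"wx":0,"wy":0,"wz":0,"grip":1},{"dx":0,"dy":0,"dz":0.015,"wx":0,"wy":0,"wz":0,"grip":1},{"dx":0,"dy":0,"dz":0.015,"wx":0,"wy":0,"wz":0,"grip":1},{"dx":0,"dy":0,"dz":0.015,"wx":0,"wy":0,"wz":0,"grip":1},{"dx":0,"dy":0,"dz":0.01,"wx":0,"wy":0,"wz":0,"grip":1},{"dx":0,"dy":0,"dz":0,"wx":0,"wy":0,"wz":0,"grip":1}]'
```

```text
time_s: 10.2
ee_pos: [547.8, 151.5, 80.4]
ee_rot: [-180.0, 0.0, 101.8]
force: [-0.9, -0.8, 0.3]
gripper_width: 20.8
time_s: 10.9
ee_pos: [549.1, 151.8, 152.3]
ee_rot: [179.8, -0.0, 101.8]
force: [-0.3, -0.2, -3.9]
gripper_width: 21.1
```

The pull reads about 3.9 N down, which matches mandrel plus plate, and the foot is near 87 mm, so it is out of the socket. I'll raise it further and start tipping outward, with the jaw axis in the tilt plane.

```bash
python3 -m jog '[{"dx":0,"dy":0,"dz":0.02,"wx":0,"wy":0,"wz":0,"grip":1},{"dx":0,"dy":0,"dz":0.03,"wx":0,"wy":0,"wz":0,"grip":1},{"dx":0,"dy":0,"dz":0.03,"wx":0,"wy":0,"wz":0,"grip":1},{"dx":0,"dy":0,"dz":0.03,"wx":0,"wy":0,"wz":0,"grip":1},{"dx":0,"dy":0,"dz":0.03,"wx":0,"wy":0,"wz":0,"grip":1},{"dx":0,"dy":0,"dz":0.03,"wx":0,"wy":0,"wz":0,"grip":1},{"dx":0,"dy":0,"dz":0.02,"wx":0,"wy":0,"wz":0,"grip":1},{"dx":0,"dy":0,"dz":0.01,"wx":0,"wy":0,"wz":0,"grip":1}]' && python3 -m jog '[{"dx":0.01,"dy":0.002,"dz":0,"wx":0.0082,"wy":-0.0392,"wz":0,"grip":1},{"dx":0.01,"dy":0.002,"dz":0,"wx":0.0123,"wy":-0.0587,"wz":0,"grip":1},{"dx":0.01,"dy":0.002,"dz":0,"wx":0.0123,"wy":-0.0587,"wz":0,"grip":1},{"dx":0.01,"dy":0.002,"dz":0,"wx":0.0123,"wy":-0.0587,"wz":0,"grip":1},{"dx":0.01,"dy":0.002,"dz":0,"wx":0.0123,"wy":-0.0587,"wz":0,"grip":1},{"dx":0.01,"dy":0.002,"dz":0,"wx":0.0123,"wy":-0.0587,"wz":0,"grip":1},{"dx":0.01,"dy":0.002,"dz":0,"wx":0.0123,"wy":-0.0587,"wz":0,"grip":1},{"dx":0.01,"dy":0.002,"dz":0,"wx":0.0123,"wy":-0.0587,"wz":0,"grip":1}]'; python3 -c "
from h import *
print(env.state()['qpos'])"
```

```text
time_s: 11.7
ee_pos: [548.4, 151.6, 351.8]
ee_rot: [179.9, -0.0, 101.8]
force: [0.1, 0.9, -3.0]
gripper_width: 20.9
time_s: 12.5
ee_pos: [627.2, 167.3, 348.1]
ee_rot: [153.8, -0.0, 101.8]
force: [0.1, 0.5, -3.9]
gripper_width: 21.0
[14.54381668  8.77203113 88.23841958 -1.44163578 56.81538761  3.24884431]
```

```bash
python3 -m jog '[{"dx":0.01,"dy":0.002,"dz":0,"wx":0.0123,"wy":-0.0587,"wz":0,"grip":1},{"dx":0.01,"dy":0.002,"dz":0,"wx":0.0123,"wy":-0.0587,"wz":0,"grip":1},{"dx":0.01,"dy":0.002,"dz":0,"wx":0.0123,"wy":-0.0587,"wz":0,"grip":1},{"dx":0.01,"dy":0.002,"dz":0,"wx":0.0123,"wy":-0.0587,"wz":0,"grip":1},{"dx":0.01,"dy":0.002,"dz":0,"wx":0.0123,"wy":-0.0587,"wz":0,"grip":1},{"dx":0.01,"dy":0.002,"dz":0,"wx":0.0123,"wy":-0.0587,"wz":0,"grip":1},{"dx":0.01,"dy":0.002,"dz":0,"wx":0.0123,"wy":-0.0587,"wz":0,"grip":1},{"dx":0.005,"dy":0.001,"dz":0,"wx":0.0123,"wy":-0.0587,"wz":0,"grip":1},{"dx":0,"dy":0,"dz":0,"wx":0.0123,"wy":-0.0587,"wz":0,"grip":1},{"dx":0,"dy":0,"dz":0,"wx":0.0082,"wy":-0.0392,"wz":0,"grip":1}]' && python3 -m jog '[{"dx":0,"dy":0,"dz":0,"wx":0,"wy":0,"wz":0,"grip":1},{"dx":0,"dy":0,"dz":0,"wx":0,"wy":0,"wz":0,"grip":1},{"dx":0,"dy":0,"dz":0,"wx":0,"wy":0,"wz":0,"grip":1},{"dx":0,"dy":0,"dz":0,"wx":0,"wy":0,"wz":0,"grip":1},{"dx":0,"dy":0,"dz":0,"wx":0,"wy":0,"wz":0,"grip":1},{"dx":0,"dy":0,"dz":0,"wx":0,"wy":0,"wz":0,"grip":1}]'; python3 -c "
from h import *
print(env.state()['qpos'],env.state()['qvel'])
a=env.grab_frame('scene'); b=env.grab_frame('wrist')
c=cal('scene'); u,v=map(int,proj(c,env.state()['ee_pos'])); print(u,v)
cr=a[max(v-80,0):max(v-80,0)+160,u-80:u+80]
save(np.hstack([cv2.resize(cr,(384,384)),b[:,64:448]]),'fin.png')"
```

```text
time_s: 13.5
ee_pos: [701.3, 181.1, 345.4]
ee_rot: [121.2, 0.0, 101.7]
force: [0.5, -2.0, -3.5]
gripper_width: 20.5
time_s: 14.1
ee_pos: [703.4, 181.8, 350.8]
ee_rot: [120.7, 0.0, 101.7]
force: [-0.5, -0.3, -4.4]
gripper_width: 20.9
[ 14.83868907   7.22523141 108.70246649 -29.30552561   5.55879558
  30.77336901] [-0.11266372 -0.0008026   0.09106867 -0.36159148 -0.07545796  0.22155652]
311 138
```

View pics/fin.png

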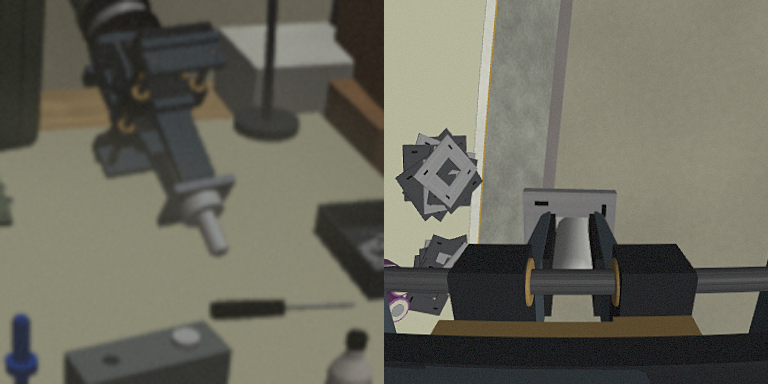

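The scene crop shows the mandrel held at about 60° with its foot down (215,245), the plate at (208,190) against the collar and the stand's socket empty. The wrist view shows the plate square behind the finger tips. The joints are practically still, so I'm handing in.

```bash
python3 -c "
from h import *
env.job_done(); s=env.state(); print(s['time_s'],s['ee_pos'],s['ee_rot'],s['gripper_width'])"
```

```text
the job is handed in; nothing more can be done
the job is handed in; nothing more can be done
```

The job is handed in. The windowed plate is on the mandrel, and the mandrel is out of the stand, held still in the gripper at about 59° from upright with its foot down. `job_done` gives no verdict, so this rests on my own checks.

- **Loading:** I gripped the plate by its outer sides, lowered it over the mandrel and let go. The wrist picture showed it flat on the collar and free of the jaws.
- **Lifting and tipping:** I gripped the shaft with 55 N set, just above the plate, and drew it straight up before tipping it outward. The force at the tool rose to about 4 N down, close to the roughly 3.1 N weight of both parts.
- **Last checks (14.1 s):**
  - The tool tip was at 351 mm and the opening 20.9 mm. By calculation the foot was at about 317 mm.
  - Joint speeds were below 0.4 °/s.
  - The last pictures showed the plate still square against the collar and, in the part of the bench they covered, nothing disturbed.

**Failed or disagreed:**
- My first move command was refused because its rows left out some keys. It did not move the arm.
- The first wrist-camera position for the plate was 5 to 6 mm off, because the arm was still settling when I read the calibration. I corrected it before the grasp.
- The top and wrist cameras disagreed by about 2 mm on the mandrel's position. I used the wrist camera, and the plate went on with no contact force.
- The gripper read 20.9 mm on the 22 mm shaft.
- Joint 5 ended at 5.6°, close to its 2.8° limit but inside its range.

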